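Put the loose sockets back into the socket tray

ROBOT

A 7-joint arm with a two-finger parallel gripper is mounted at the origin on the work surface. World frame = base frame: x ahead of the robot, y to its left, z up, the work surface at z = 0. Lengths are in m, angles in rad, forces in N, time in s.
With the tool pointing down it reaches from about 0.4 to 0.85 m from the base axis. Payload 10.4 kg.
Tool frame: the origin (TCP) lies midway between the tips of the shut fingers; the grasp point (between the pads) lies 19 mm behind it; z points along the fingers, y is the line along which they close (so a half turn about z gives the same grasp; the last joint's range is limited). The gripper opens to 87 mm and grips with 3 to 60 N. Pads are 19 mm wide; open, the fingers measure 117 mm over their backs; the gripper's body (75 mm by 190 mm) begins 51 mm behind the grasp point.
Start: joints at [1.206, 0.332, -0.065, 1.46, 0.022, 1.35, -0.088], TCP at [0.21, -0.589, 0.223] pointing down, gripper open.
Joint ranges: [-2.6, 2.6], [-0.5, 2.12], [-1.47, 1.34], [0.16, 2.42], [-1.27, 4.41], [0.06, 2.06], [-2.6, 2.6]. Speed limits (rad/s): [2.22, 2.22, 2.79, 2.79, 3.14, 3.14, 3.14].

INTERFACE

Orientations are given as a unit quaternion [x, y, z, w].
In Python, from bench import r gives the robot as it stands.
- The arm moves only by the tool arm_command, never from a script. Its arguments are lists of equal length, an entry for each row: "xyz": the shift along the world's x, y, z in m, a list of three; "rot": the turn, a rotation vector about the world's x, y, z in rad, a list of three. In form: {"xyz": [[tx, ty, tz], ...], "rot": [[ax, ay, az], ...]}. A call has 1 to 20 rows; each row is the pose to reach, as a shift and turn from the pose commanded when the call began; what a row does not reach only later rows make up. A row lasts 1/12 s, in which the tool goes at most 41.7 mm and 7.16 degrees, less where a joint would pass 70% of its speed; a pose out of reach is approached as far as the arm can. A call with a gripper value outside its range is refused whole. "grip" is the opening, from 0 (shut) to 1 (fully open), set as the call begins (left out, the last holds). The fingers move at their own pace and stop on an object; "squeeze" is the grip in N (left out, the last holds). Time passes only in rows, so rows that repeat a pose let the fingers close. It gives the time, the measured TCP pose, the force, the opening and the grip force at its end, in the units of the state.
- r.read_state(): the state, without advancing time (a new reading comes with each control period).
- r.camera(name): name is "scene" or "side" or "wrist"; returns the picture (400x640x3 uint8, red, green, blue); there is no depth.
- r.camera_model(name): a dict with "fx", "fy", "cx", "cy" (pixels), "T" (4x4, takes a point from camera to world coordinates). Camera axes: x right, y up, looking along -z (the intrinsics and any distortion apply to the point x, -y, -z); pixel columns grow to the right and rows downward; lengths in m; the calibration is good to about 2 mm. A picture is of the moment at which its call begins: read the wrist's pose just before it. camera_model takes no time and is no camera call; for the wrist camera it gives the pose at the moment of the call.
- r.close_job(): hands the job in; it is judged then, once.
Trained networks look in the newest picture that a camera, given by its name, has taken for a name from the list of things; names that differ only in an ending like _2 or _b are one class to them, and where a whole thing is asked for, a point or a joint stands for the part that bears it (a point fixed in the world has none). Each returns a list of dicts, best first, with "conf" (0 to 1); they miss things now and then, are a little off and sometimes report something else, mostly with a low value. They report only what shows in the picture. A call takes as long as a camera call. They do not tell look-alikes from the thing itself.
- r.look_for(label, camera): "at" ([x, y, z] in m, in the coordinates of the camera as it stood for that picture, good to about 4 mm: the middle of the surface that is visible of it).
- r.spot_point(label, camera): "at" ([x, y, z] in m, in the coordinates of the camera as it stood for that picture, good to about 4 mm: a listed point, or the origin of a listed thing).
The state is a dict: "time": time; "joint_positions": joint angles; "joint_vel": joint speeds; "joint_torque": joint torques, N m; "ee_pos": TCP position; "eef_rot": TCP orientation; "ft_force": force on the tool from outside, world axes, zero at the start; "torque": the same for the moment, N m; "width": finger opening in m; "grip_force": force on a finger pad.
Only numpy, scipy, OpenCV 4.12 (cv2) and the standard library are available. Lean on these libraries where they do the work, as an engineer would, in place of code of your own. Each camera call takes 0.05 s, during which the arm holds its last target. There are 200 camera calls.

TASK

Put the four loose wrench sockets away in the socket tray: stand each one upright, square hole up, fully home in the holder block that is bored for its size. The pipe coupling and the long hexagon nut are not part of the set: leave both standing where they are.

Things in the scene. Friction and masses are not known exactly. Their poses are not given: they have to be found in the camera images.
- socket22_mid (a point): The smallest socket-wrench socket: a bright steel cylinder 34 mm in diameter and 50 mm tall, standing loose on the bench with its square drive hole (19 mm square, 16 mm deep) on top. Straight-sided. The point is its centre, half-way up; z is its axis (up).
- socket28_mid (a point): The second smallest socket-wrench socket: a bright steel cylinder 43 mm in diameter and 52 mm tall, standing loose on the bench with its square drive hole (19 mm square, 16 mm deep) on top. Straight-sided. The point is its centre, half-way up; z is its axis (up).
- socket36_mid (a point): The second largest socket-wrench socket: a bright steel cylinder 52 mm in diameter and 55 mm tall, standing loose on the bench with its square drive hole (19 mm square, 16 mm deep) on top. The upper 19 mm (the drive end) are 8 mm narrower; the part below that has the full diameter. The point is its centre, half-way up; z is its axis (up).
- socket42_mid (a point): The largest socket-wrench socket: a bright steel cylinder 61 mm in diameter and 60 mm tall, standing loose on the bench with its square drive hole (19 mm square, 16 mm deep) on top. The upper 20 mm (the drive end) are 8 mm narrower; the part below that has the full diameter. The point is its centre, half-way up; z is its axis (up).
- holder22_mouth (a point): Holder for the 34 mm socket: one of four light-grey blocks (80 mm square) in a row, in random order, fixed in the low tray; its round blind bore is 43 mm wide, 16 mm deep with a dark floor, edge bevelled 3.5 mm. Point: centre of the bore's mouth, level with the block's top, 24 mm above the bench; y along the row, z up. Fingers do not fit into the bore: grip a socket above its lowest 16 mm.
- holder28_mouth (a point): Holder for the 43 mm socket: one of four light-grey blocks (80 mm square) in a row, in random order, fixed in the low tray; its round blind bore is 52 mm wide, 16 mm deep with a dark floor, edge bevelled 3.5 mm. Point: centre of the bore's mouth, level with the block's top, 24 mm above the bench; y along the row, z up. Fingers do not fit into the bore: grip a socket above its lowest 16 mm.
- holder36_mouth (a point): Holder for the 52 mm socket: one of four light-grey blocks (80 mm square) in a row, in random order, fixed in the low tray; its round blind bore is 61 mm wide, 16 mm deep with a dark floor, edge bevelled 3.5 mm. Point: centre of the bore's mouth, level with the block's top, 24 mm above the bench; y along the row, z up. Fingers do not fit into the bore: grip a socket above its lowest 16 mm.
- holder42_mouth (a point): Holder for the 61 mm socket: one of four light-grey blocks (80 mm square) in a row, in random order, fixed in the low tray; its round blind bore is 70 mm wide, 16 mm deep with a dark floor, edge bevelled 3.5 mm. Point: centre of the bore's mouth, level with the block's top, 24 mm above the bench; y along the row, z up. Fingers do not fit into the bore: grip a socket above its lowest 16 mm.
- coupling_mid (a point): Look-alike that stays: a grey steel pipe coupling, a tube 43 mm in diameter and 50 mm tall with a round threaded hole (about 33 mm) right through and a bead at each end, standing loose. The point is its centre, half-way up; z is its axis.
- rodnut_mid (a point): Look-alike that stays: a long steel hexagon nut, 36 mm across the flats and 56 mm tall with a round threaded hole (about 23 mm), standing loose. The point is its centre, half-way up; z is its axis.
There are look-alikes about, which are no part of the job. What is shaped like the part that bears socket28_mid but blue is not meant.

How it is judged:
At the end, for the whole second after the job is handed in: Each of the four sockets stands upright (within 0.1 rad) on the floor of the bore of its own holder (within 4 mm of fully home, within 8 mm of the bore's centre), released and at rest; the pipe coupling and the long nut stand upright within 25 mm of where they were (horizontal distance between socket22_mid and holder22_mouth below 0.008 m and z of socket22_mid in the frame of holder22_mouth below 0.013 m and angle between each of socket22_mid, socket28_mid, socket36_mid, socket42_mid, coupling_mid, rodnut_mid's own z axis and vertical below 0.1 rad and linear speed of each of socket22, socket28, socket36, socket42 below 0.02 m/s and horizontal distance between socket28_mid and holder28_mouth below 0.008 m and z of socket28_mid in the frame of holder28_mouth below 0.014 m and horizontal distance between socket36_mid and holder36_mouth below 0.008 m and z of socket36_mid in the frame of holder36_mouth below 0.0155 m and horizontal distance between socket42_mid and holder42_mouth below 0.008 m and z of socket42_mid in the frame of holder42_mouth below 0.018 m and distance of each of coupling_mid, rodnut_mid from where it was at the start of the episode below 0.025 m); the robot touches nothing.
It fails at once if the pipe coupling or the long nut is picked up, knocked over or pushed away (more than 30 mm) (distance of any of coupling_mid, rodnut_mid from where it was at the start of the episode above 0.03 m or angle between any of coupling_mid, rodnut_mid's own z axis and vertical above 0.6 rad).
It also fails if it takes over 88 s, if anything falls off the work surface, if the arm or the gripper's body presses on something with over 40 N, if the wrist force passes 120 N, or if a joint passes its speed limit or range.

## Working session

There is one attempt and no reset: what is moved stays moved. The work goes in short steps, Python scripts to look and compute and a tool call to move; the robot and the scene stay as the last step left them, time stands still between calls to the robot, and variables do not carry over. Pictures are saved under pics/ and viewed, at most 14 in all, crops included, and the job is handed in when it is done.

Besides the shell and the picture viewer there is one more tool, called after "Request:" as name(argument=value, ...), one argument or row to a line, values as JSON. arm_command: Moves the arm, as the interface text tells. Its arguments: {"type":"object","properties":{"xyz":{"type":"array"},"rot":{"type":"array"},"grip":{"type":"number"},"squeeze":{"type":"number"}},"required":["xyz","rot"]}

```bash
mkdir -p pics
cat > h.py <<'E'
import numpy as np, cv2
from bench import r
def save(cam,fn):
    im=r.camera(cam); cv2.imwrite('pics/'+fn,cv2.cvtColor(im,cv2.COLOR_RGB2BGR)); return im
def w(T,p): return (T@np.r_[p,1])[:3]
N=['socket22_mid','socket28_mid','socket36_mid','socket42_mid','holder22_mouth','holder28_mouth','holder36_mouth','holder42_mouth','coupling_mid','rodnut_mid']
def ray(m,u,v,z):
    T=m['T']; d=T[:3,:3]@np.array([(u-m['cx'])/m['fx'],-(v-m['cy'])/m['fy'],-1]); o=T[:3,3]
    return o+d*(z-o[2])/d[2]
def proj(m,p):
    c=np.linalg.inv(m['T'])@np.r_[p,1]; return m['cx']-m['fx']*c[0]/c[2], m['cy']+m['fy']*c[1]/c[2]
E
python3 - <<'E'
from h import *
s=r.read_state(); print(s)
for c in ['scene','side']:
    m=r.camera_model(c); print({k:(v if k!='T' else v.round(3).tolist()) for k,v in m.items()})
    save(c,c+'0.png')
    for n in N:
        for d in r.spot_point(n,c)[:3]: print(c,n,round(d['conf'],2),w(m['T'],d['at']).round(3))
print(r.read_state()['time'])
E
```

```text
{'time': 0.0, 'joint_positions': array([ 1.20640926,  0.33288986, -0.0647267 ,  1.46093428,  0.02159884,
        1.34991484, -0.08850227]), 'joint_vel': array([ 0.00025834,  0.00092125, -0.00077673,  0.00109871,  0.00032257,
       -0.00019091,  0.00033644]), 'joint_torque': array([-1.62475979e-03, -6.23266625e+01,  2.37347366e-02, -3.89906788e+01,
       -6.13463460e-02,  3.97697417e-02,  1.18236185e-04]), 'ee_pos': array([ 0.20936033, -0.58847584,  0.22174614]), 'eef_rot': array([ 9.85429241e-01,  1.70084348e-01, -1.51632272e-04, -7.09313349e-04]), 'ft_force': array([ 0.13456153, -0.63217993, -0.30094581]), 'torque': array([0.00671861, 0.00726949, 0.00518502]), 'grip_force': 0.0, 'width': 0.08693092576769325}
{'fx': 457.9631785500672, 'fy': 457.9631785500672, 'cx': 320.87024826277775, 'cy': 211.90393456023844, 'T': [[-0.378, -0.665, 0.644, 1.362], [0.925, -0.287, 0.247, 0.252], [0.021, 0.69, 0.724, 0.973], [0.0, 0.0, 0.0, 1.0]]}
scene socket22_mid 0.67 [0.482 0.198 0.026]
scene socket28_mid 0.71 [ 0.48  -0.356  0.03 ]
scene socket28_mid 0.62 [ 0.486 -0.443  0.027]
scene socket36_mi
[... 520 characters left out ...]
.198, -0.222, 0.315], [-0.298, -0.642, 0.707, 0.723], [-0.003, 0.741, 0.672, 0.799], [0.0, 0.0, 0.0, 1.0]]}
side socket22_mid 0.87 [0.487 0.202 0.022]
side socket22_mid 0.34 [ 0.621 -0.049  0.021]
side socket28_mid 0.64 [ 0.484 -0.354  0.025]
side socket28_mid 0.61 [ 0.484 -0.449  0.025]
side socket28_mid 0.53 [ 0.54  -0.273  0.028]
side socket36_mid 0.71 [0.454 0.353 0.026]
side socket42_mid 0.88 [ 0.488 -0.086  0.027]
side holder22_mouth 0.71 [ 0.621 -0.126  0.023]
side holder22_mouth 0.39 [0.609 0.115 0.02 ]
side holder28_mouth 0.92 [0.613 0.036 0.021]
side holder42_mouth 0.63 [ 0.619 -0.047  0.02 ]
side coupling_mid 0.72 [ 0.44  -0.235  0.024]
side rodnut_mid 0.56 [0.462 0.077 0.026]
1.1
```

View pics/scene0.png

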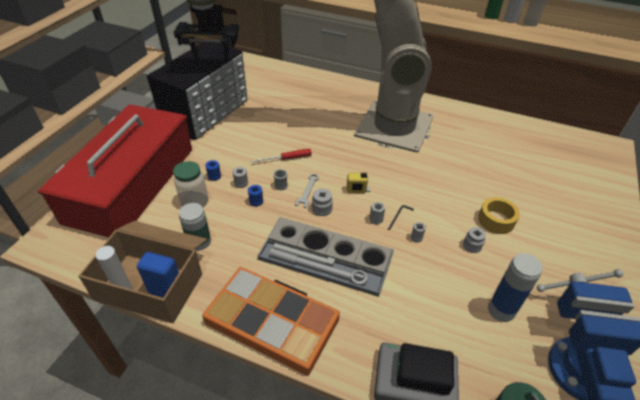

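View pics/side0.png

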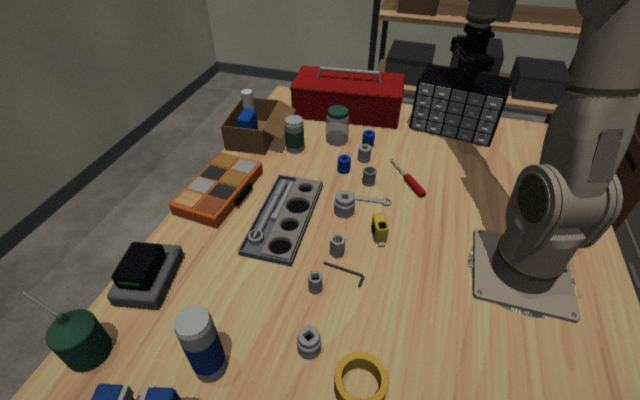

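The scene picture shows the two blue look-alikes at (213,170) and (256,195), and socket28 at (240,177) between them. The coupling is at (281,179), socket42 at (322,201), the nut at (377,212), socket22 at (418,232) and socket36 at (474,240). The bores run from (288,231) to (373,257) and read 22, 42, 28, 36 by size. The side picture agrees.

Run:
```python
from h import *
a=r.camera_model('scene');b=r.camera_model('side')
print('tcp',proj(a,[.209,-.588,.222]),proj(b,[.209,-.588,.222]))
print('jar base',ray(a,191,205,0),ray(b,337,145,0)); 
p=ray(a,191,198,0)
for z in (.05,.08,.1,.12): print(z,proj(a,[p[0]-.01,p[1],z]))
print('can',ray(a,197,245,0),'spinner',ray(a,315,262,.02),ray(a,360,276,.02))
for n,(u,v) in dict(box=(190,130),box2=(240,98)).items(): print(n,ray(a,u,v,0))
```

```text
tcp (np.float64(211.54111824520766), np.float64(61.72340842934881)) (np.float64(462.79104624835855), np.float64(80.37189549976264))
jar base [ 0.62229772 -0.44314384  0.        ] [ 0.59244469 -0.40939129  0.        ]
0.05 (np.float64(189.7671599751831), np.float64(183.66185328100678))
0.08 (np.float64(187.82805384453673), np.float64(176.02385788759608))
0.1 (np.float64(186.49950738943832), np.float64(170.79081182394847))
0.12 (np.float64(185.14119031338834), np.float64(165.4405014898759))
can [ 0.74550523 -0.34322039  0.        ] spinner [ 0.68673482 -0.01938699  0.02      ] [0.6828333 0.1029744 0.02     ]
box [ 3.11270624e-01 -6.51224757e-01 -1.11022302e-16]
box2 [ 0.06236286 -0.5915145   0.        ]
```

Request:
arm_command(
  xyz=[
    [0,0,0.04],
    [0.03,0.03,0.05],
    [0.06,0.05,0.05],
    [0.09,0.08,0.05],
    [0.12,0.1,0.05],
    [0.15,0.13,0.05],
    [0.18,0.155,0.05],
    [0.21,0.18,0.05],
    [0.24,0.205,0.05],
    [0.24,0.233,0.05],
    [0.24,0.233,0.05],
    [0.24,0.233,0.05],
    [0.24,0.233,0.05],
  ],
  rot=[
    [0,0,0],
    [0,0,-0.1],
    [0,0,-0.2],
    [0,0,-0.3],
    [0,0,-0.342],
    [0,0,-0.342],
    [0,0,-0.342],
    [0,0,-0.342],
    [0,0,-0.342],
    [0,0,-0.342],
    [0,0,-0.342],
    [0,0,-0.342],
    [0,0,-0.342],
  ],
  grip=1,
)

```text
time: 2.18
ee_pos: [0.449, -0.3566, 0.2728]
eef_rot: [1.0, -0.0, -0.0, 0.0]
ft_force: [0.1, -0.6, 0.4]
width: 0.087
grip_force: 0.0
```

```bash
cat >> h.py <<'E'
def look(names,fn=None):
    m=r.camera_model('wrist'); im=r.camera('wrist')
    if fn: cv2.imwrite('pics/'+fn,cv2.cvtColor(im,cv2.COLOR_RGB2BGR))
    for n in names:
        for d in r.spot_point(n,'wrist')[:3]:
            p=w(m['T'],d['at']); print(n,round(d['conf'],2),p.round(4),np.round(proj(m,p)))
    return m,im
E
python3 - <<'E'
from h import *
m,im=look(['socket28_mid','coupling_mid'],'w1.png'); print(m['T'].round(3), m['fx'])
E
```

```text
socket28_mid 0.96 [ 0.535  -0.2727  0.0216] [256. 107.]
socket28_mid 0.78 [ 0.491  -0.4466  0.0253] [383. 140.]
socket28_mid 0.71 [ 0.4844 -0.3538  0.0261] [316. 145.]
coupling_mid 0.59 [ 0.4397 -0.2402  0.0246] [236. 176.]
[[-0.001  0.968  0.249  0.516]
 [-1.    -0.001  0.001 -0.357]
 [ 0.001 -0.249  0.968  0.435]
 [ 0.     0.     0.     1.   ]] 291.4238161360723
```

View pics/w1.png

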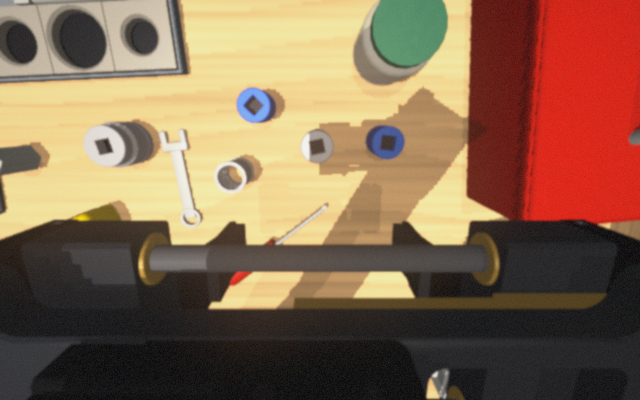

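The wrist view shows steel socket28 at (317,146) with its square hole, the blue ones at (256,105) and (386,142), the coupling at (231,176), and socket42 at (105,146). Bores 36?/42/22 show at (80,37) and (143,36).

Run:
```python
from h import *
m=r.camera_model('wrist')
for n,u,v,z in [('s28',317,146,.052),('s42',105,146,.06),('b42',80,38,.024),('b22',142,36,.024),('b28',17,42,.024)]: print(n,ray(m,u,v,z).round(4))
```

```text
s28 [ 0.4842 -0.3559  0.052 ]
s42 [ 0.4856 -0.0864  0.06  ]
b42 [ 0.619  -0.0537  0.024 ]
b22 [ 0.6212 -0.1332  0.024 ]
b28 [0.6146 0.0279 0.024 ]
```

Request:
arm_command(
  xyz=[
    [0.015,0.001,-0.04],
    [0.035,0.002,-0.08],
    [0.035,0.002,-0.12],
    [0.035,0.002,-0.16],
    [0.035,0.002,-0.2],
    [0.035,0.002,-0.23],
    [0.035,0.002,-0.253],
    [0.035,0.002,-0.253],
    [0.035,0.002,-0.253],
  ],
  rot=[
    [0,0,0],
    [0,0,0],
    [0,0,0],
    [0,0,0],
    [0,0,0],
    [0,0,0],
    [0,0,0],
    [0,0,0],
    [0,0,0],
  ],
)

```text
time: 3.08
ee_pos: [0.4836, -0.3542, 0.019]
eef_rot: [1.0, -0.001, -0.001, -0.001]
ft_force: [1.8, -0.1, 1.8]
width: 0.087
grip_force: 0.0
```

Request:
arm_command(
  xyz=[
    [0,0,0],
    [0,0,0],
    [0,0,0],
    [0,0,0],
    [0,0,0],
    [0,0,0],
    [0,0,0],
    [0,0,0],
  ],
  rot=[
    [0,0,0],
    [0,0,0],
    [0,0,0],
    [0,0,0],
    [0,0,0],
    [0,0,0],
    [0,0,0],
    [0,0,0],
  ],
  grip=0,
  squeeze=40,
)

```text
time: 3.75
ee_pos: [0.4845, -0.3539, 0.0197]
eef_rot: [1.0, -0.0, 0.0, 0.0]
ft_force: [-1.2, 1.3, 0.8]
width: 0.0421
grip_force: 40.1
```

Request:
arm_command(
  xyz=[
    [0,0,0.04],
    [0,0,0.08],
    [0.005,0.02,0.12],
    [0.01,0.055,0.13],
    [0.015,0.095,0.13],
    [0.02,0.135,0.13],
    [0.025,0.175,0.13],
    [0.03,0.21,0.13],
    [0.035,0.25,0.13],
    [0.04,0.29,0.13],
    [0.045,0.33,0.13],
    [0.05,0.36,0.13],
    [0.05,0.385,0.13],
    [0.05,0.387,0.13],
    [0.05,0.387,0.13],
    [0.05,0.387,0.13],
  ],
  rot=[
    [0,0,0],
    [0,0,0],
    [0,0,0],
    [0,0,0],
    [0,0,0],
    [0,0,0],
    [0,0,0],
    [0,0,0],
    [0,0,0],
    [0,0,0],
    [0,0,0],
    [0,0,0],
    [0,0,0],
    [0,0,0],
    [0,0,0],
    [0,0,0],
  ],
)

```text
time: 5.08
ee_pos: [0.5341, 0.0324, 0.149]
eef_rot: [1.0, -0.0, -0.001, 0.0]
ft_force: [-0.8, -1.2, -2.9]
width: 0.0422
grip_force: 40.0
```

Run:
```python
from h import *
s=r.read_state(); print(s['time'],s['ee_pos'],s['width'],s['ft_force'])
m,im=look(['socket28_mid']+N[4:8],'w2.png')
```

```text
5.0833 [0.53412175 0.03237275 0.14904608] 0.04215194333377296 [-0.76564703 -1.2060365  -2.94090254]
socket28_mid 0.63 [0.5312 0.0338 0.152 ] [315. 244.]
socket28_mid 0.6 [ 0.5341 -0.275   0.0256] [623. 190.]
socket28_mid 0.4 [0.6153 0.0333 0.0228] [317. 105.]
holder22_mouth 0.97 [ 0.6234 -0.1283  0.0248] [490.  96.]
holder28_mouth 0.57 [0.6109 0.0319 0.0251] [318. 110.]
holder36_mouth 0.79 [0.6117 0.111  0.0216] [235. 110.]
holder42_mouth 0.72 [0.6085 0.1097 0.0227] [237. 113.]
holder42_mouth 0.65 [ 0.618  -0.0493  0.0252] [405. 102.]
holder42_mouth 0.16 [0.5339 0.0325 0.1539] [317. 241.]
```

View pics/w2.png

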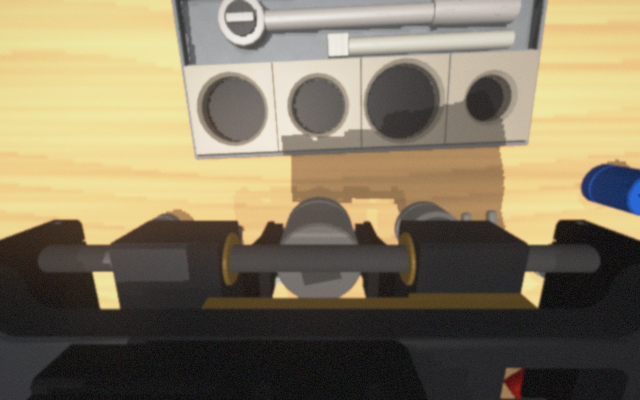

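The view shows four bores: 36 at (233,107), 28 at (318,104), 42 at (402,99) and 22 at (490,97). Socket28 hangs in the fingers at (317,235).

Run:
```python
from h import *
m=r.camera_model('wrist')
for n,u,v in [('36',233,107.5),('28',318,104.5),('42',402,99),('22',490,97)]: print(n,ray(m,u,v,.024).round(4))
# least-squares row: centre c + k*0.08*dir from eye + net
P=[]
E=[ray(m,u,v,.024)[:2] for u,v in [(233,107.5),(318,104.5),(402,99),(490,97)]]
Nn=[(.6117,.111),(.6109,.0319),(.618,-.0493),(.6234,-.1283)]
S=[(.610,.1135),(.6145,.0355),(.6175,-.045),(.623,-.126)]
for A in (E,Nn,S,(np.array(E)*2+np.array(Nn)*2+np.array(S))/5):
    A=np.array(A); t=np.array([1.5,.5,-.5,-1.5]); d=(t[:,None]*(A-A.mean(0))).sum(0); d/=np.linalg.norm(d)
    print(A.mean(0).round(4),d.round(4),(A.mean(0)+.08*t[:,None]*d).round(4).tolist())
print('held socket centre', [ray(m,317,240,.15+.03)])
```

```text
36 [0.6141 0.1124 0.024 ]
28 [0.6166 0.032  0.024 ]
42 [ 0.6215 -0.0469  0.024 ]
22 [ 0.6231 -0.1293  0.024 ]
[ 0.6188 -0.0079] [-0.0397  0.9992] [[0.6141, 0.112], [0.6172, 0.0321], [0.6204, -0.0479], [0.6236, -0.1278]]
[ 0.616  -0.0087] [-0.0527  0.9986] [[0.6097, 0.1112], [0.6139, 0.0313], [0.6181, -0.0486], [0.6223, -0.1285]]
[ 0.6162 -0.0055] [-0.0525  0.9986] [[0.61, 0.1143], [0.6142, 0.0344], [0.6183, -0.0454], [0.6225, -0.1253]]
[ 0.6172 -0.0077] [-0.0475  0.9989] [[0.6115, 0.1121], [0.6153, 0.0322], [0.6191, -0.0477], [0.6229, -0.1276]]
held socket centre [array([0.5457642 , 0.03243527, 0.18      ])]
```

Request:
arm_command(
  xyz=[
    [0.04,0,0],
    [0.07,0,-0.02],
    [0.081,0,-0.05],
    [0.081,0,-0.08],
    [0.081,0,-0.1],
    [0.081,0,-0.108],
    [0.081,0,-0.116],
    [0.081,0,-0.12],
    [0.081,0,-0.12],
    [0.081,0,-0.12],
  ],
  rot=[
    [0,0,0],
    [0,0,0],
    [0,0,0],
    [0,0,0],
    [0,0,0],
    [0,0,0],
    [0,0,0],
    [0,0,0],
    [0,0,0],
    [0,0,0],
  ],
)

```text
time: 6.22
ee_pos: [0.6163, 0.0331, 0.0309]
eef_rot: [1.0, -0.0, 0.001, 0.0]
ft_force: [-0.5, 0.4, -3.4]
width: 0.0423
grip_force: 40.0
```

Request:
arm_command(
  xyz=[
    [0,0,-0.002],
    [0,0,-0.003],
    [0,0,-0.003],
  ],
  rot=[
    [0,0,0],
    [0,0,0],
    [0,0,0],
  ],
)

```text
time: 6.47
ee_pos: [0.6163, 0.0331, 0.0277]
eef_rot: [1.0, -0.0, 0.001, 0.0]
ft_force: [-1.0, -0.2, 2.1]
width: 0.0419
grip_force: 40.0
```

Request:
arm_command(
  xyz=[
    [0,0,0],
    [0,0,0],
    [0,0,0],
    [0,0,0.02],
    [0,0,0.06],
    [0,0,0.1],
    [0,0,0.1],
  ],
  rot=[
    [0,0,0],
    [0,0,0],
    [0,0,0],
    [0,0,0],
    [0,0,0],
    [0,0,0],
    [0,0,0],
  ],
  grip=0.61,
)

```text
time: 7.05
ee_pos: [0.6196, 0.034, 0.135]
eef_rot: [1.0, -0.0, 0.006, -0.0]
ft_force: [1.0, 0.8, 0.6]
width: 0.0528
grip_force: 0.0
```

Request:
arm_command(
  xyz=[
    [-0.03,-0.02,0.02],
    [-0.06,-0.045,0.05],
    [-0.09,-0.07,0.07],
    [-0.12,-0.095,0.07],
    [-0.16,-0.119,0.07],
    [-0.16,-0.119,0.07],
    [-0.16,-0.119,0.07],
    [-0.16,-0.119,0.07],
  ],
  rot=[
    [0,0,0],
    [0,0,0],
    [0,0,0],
    [0,0,0],
    [0,0,0],
    [0,0,0],
    [0,0,0],
    [0,0,0],
  ],
  grip=1,
)

```text
time: 7.72
ee_pos: [0.4557, -0.086, 0.197]
eef_rot: [1.0, -0.001, 0.001, 0.0]
ft_force: [0.6, -0.0, 0.1]
width: 0.0859
grip_force: 0.0
```

Run:
```python
from h import *
print(r.read_state()['ee_pos'])
m,im=look(['socket42_mid','socket28_mid','holder28_mouth','socket22_mid','rodnut_mid'],'w3.png')
```

```text
[ 0.45571204 -0.08603574  0.19696101]
socket42_mid 0.89 [ 0.4851 -0.0862  0.031 ] [318. 156.]
socket42_mid 0.26 [0.6108 0.1103 0.0229] [129.  34.]
socket28_mid 0.74 [ 0.5315 -0.2755  0.0207] [487. 113.]
socket28_mid 0.66 [0.6119 0.0308 0.0316] [202.  31.]
holder28_mouth 0.61 [0.4877 0.2012 0.0251] [ 66. 153.]
socket22_mid 0.57 [0.4839 0.2001 0.0228] [ 69. 156.]
rodnut_mid 0.72 [ 0.6174 -0.05    0.0248] [283.  26.]
rodnut_mid 0.67 [0.4632 0.0796 0.0262] [175. 175.]
```

View pics/w3.png

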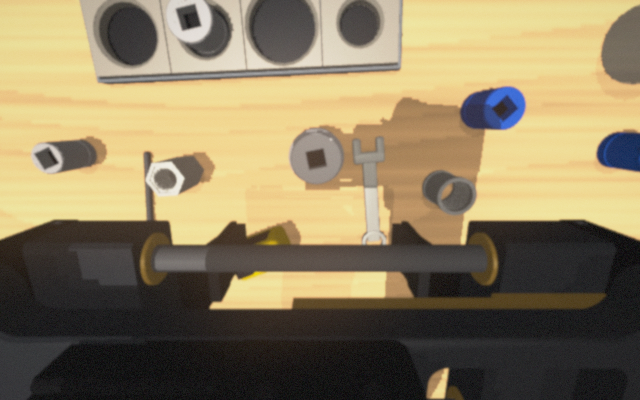

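The picture shows socket28 standing in its bore at (189,20). Socket42 is straight ahead at (317,157), with the flat spanner on its right.

Request:
arm_command(
  xyz=[
    [0.015,0,-0.035],
    [0.03,0,-0.07],
    [0.03,0,-0.11],
    [0.03,0,-0.145],
    [0.03,0,-0.17],
    [0.03,0,-0.177],
    [0.03,0,-0.177],
    [0.03,0,-0.177],
  ],
  rot=[
    [0,0,0],
    [0,0,0],
    [0,0,0],
    [0,0,0],
    [0,0,0],
    [0,0,0],
    [0,0,0],
    [0,0,0],
  ],
)

```text
time: 8.68
ee_pos: [0.4864, -0.0856, 0.0205]
eef_rot: [1.0, 0.0, 0.0, -0.0]
ft_force: [0.8, 0.2, 1.0]
width: 0.0871
grip_force: 0.0
```

Request:
arm_command(
  xyz=[
    [0,0,0],
    [0,0,0],
    [0,0,0],
    [0,0,0],
    [0,0,0],
    [0,0,0],
  ],
  rot=[
    [0,0,0],
    [0,0,0],
    [0,0,0],
    [0,0,0],
    [0,0,0],
    [0,0,0],
  ],
  grip=0,
  squeeze=50,
)

```text
time: 9.18
ee_pos: [0.4861, -0.0851, 0.0203]
eef_rot: [1.0, 0.0, 0.001, -0.0]
ft_force: [-0.7, 2.6, 6.0]
width: 0.06
grip_force: 50.0
```

Request:
arm_command(
  xyz=[
    [0,0,0.035],
    [0,0,0.07],
    [0.03,0.01,0.09],
    [0.07,0.02,0.09],
    [0.105,0.03,0.09],
    [0.133,0.037,0.09],
    [0.133,0.037,0.09],
    [0.133,0.037,0.06],
    [0.133,0.037,0.035],
    [0.133,0.037,0.02],
    [0.133,0.037,0.012],
    [0.133,0.037,0.012],
    [0.133,0.037,0.012],
  ],
  rot=[
    [0,0,0],
    [0,0,0],
    [0,0,0],
    [0,0,0],
    [0,0,0],
    [0,0,0],
    [0,0,0],
    [0,0,0],
    [0,0,0],
    [0,0,0],
    [0,0,0],
    [0,0,0],
    [0,0,0],
  ],
)

```text
time: 10.27
ee_pos: [0.6181, -0.049, 0.0312]
eef_rot: [1.0, -0.0, -0.001, 0.0]
ft_force: [0.7, -0.9, -7.5]
width: 0.0602
grip_force: 50.0
```

Request:
arm_command(
  xyz=[
    [0,0,-0.002],
    [0,0,-0.003],
    [0,0,-0.003],
  ],
  rot=[
    [0,0,0],
    [0,0,0],
    [0,0,0],
  ],
)

```text
time: 10.52
ee_pos: [0.6185, -0.0489, 0.0287]
eef_rot: [1.0, -0.0, 0.0, 0.0]
ft_force: [0.6, 0.2, -7.6]
width: 0.0601
grip_force: 50.0
```

Request:
arm_command(
  xyz=[
    [0,0,-0.0015],
    [0,0,-0.0015],
  ],
  rot=[
    [0,0,0],
    [0,0,0],
  ],
)

```text
time: 10.68
ee_pos: [0.6188, -0.0489, 0.028]
eef_rot: [1.0, -0.0, 0.0, 0.0]
ft_force: [-3.9, -0.1, 0.8]
width: 0.0599
grip_force: 50.0
```

Request:
arm_command(
  xyz=[
    [0,0,0],
    [0,0,0],
    [0,0,0],
    [0,0,0.02],
    [0,0,0.06],
    [0,0,0.1],
    [0,0,0.1],
  ],
  rot=[
    [0,0,0],
    [0,0,0],
    [0,0,0],
    [0,0,0],
    [0,0,0],
    [0,0,0],
    [0,0,0],
  ],
  grip=0.81,
)

```text
time: 11.27
ee_pos: [0.623, -0.0486, 0.1359]
eef_rot: [1.0, -0.0, 0.006, 0.0]
ft_force: [0.8, -0.5, 0.9]
width: 0.0707
grip_force: 0.0
```

Request:
arm_command(
  xyz=[
    [-0.02,0.03,0.01],
    [-0.045,0.06,0.025],
    [-0.07,0.09,0.04],
    [-0.095,0.12,0.06],
    [-0.12,0.15,0.07],
    [-0.14,0.185,0.07],
    [-0.16,0.22,0.07],
    [-0.165,0.25,0.07],
    [-0.165,0.25,0.07],
    [-0.165,0.25,0.07],
    [-0.165,0.25,0.07],
  ],
  rot=[
    [0,0,0],
    [0,0,0],
    [0,0,0],
    [0,0,0],
    [0,0,0],
    [0,0,0],
    [0,0,0],
    [0,0,0],
    [0,0,0],
    [0,0,0],
    [0,0,0],
  ],
  grip=1,
)

```text
time: 12.18
ee_pos: [0.454, 0.2007, 0.1972]
eef_rot: [1.0, -0.0, 0.0, 0.0]
ft_force: [0.2, -0.5, -0.2]
width: 0.087
grip_force: 0.0
```

Run:
```python
from h import *
print(r.read_state()['ee_pos'])
m,im=look(['socket42_mid','socket28_mid','socket22_mid','socket36_mid'],'w4.png')
```

```text
[0.45395845 0.20072314 0.19719275]
socket42_mid 0.17 [0.4615 0.0784 0.0275] [424. 174.]
socket28_mid 0.66 [0.6139 0.0319 0.0322] [485.  26.]
socket22_mid 0.92 [0.4867 0.1998 0.0217] [319. 152.]
socket36_mid 0.82 [0.4541 0.3508 0.0282] [188. 181.]
socket36_mid 0.47 [ 0.6165 -0.0538  0.0383] [576.  21.]
```

View pics/w4.png

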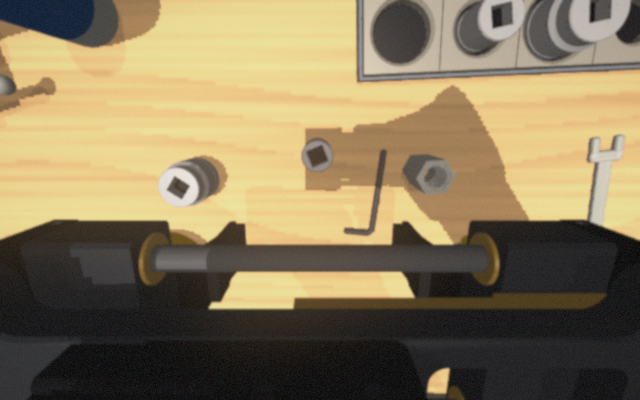

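The view shows both placed sockets in the tray at (500,15) and (598,8). Socket22 is straight ahead at (317,155) and socket36 is at (182,186).

Request:
arm_command(
  xyz=[
    [0.015,0,-0.035],
    [0.032,0,-0.07],
    [0.032,0,-0.11],
    [0.032,0,-0.145],
    [0.032,0,-0.17],
    [0.032,0,-0.177],
    [0.032,0,-0.177],
    [0.032,0,-0.177],
  ],
  rot=[
    [0,0,0],
    [0,0,0],
    [0,0,0],
    [0,0,0],
    [0,0,0],
    [0,0,0],
    [0,0,0],
    [0,0,0],
  ],
)

```text
time: 13.1
ee_pos: [0.4862, 0.2013, 0.0212]
eef_rot: [1.0, -0.0, 0.0, -0.0]
ft_force: [0.8, 0.0, 1.0]
width: 0.087
grip_force: 0.0
```

Request:
arm_command(
  xyz=[
    [0,0,0],
    [0,0,0],
    [0,0,0],
    [0,0,0],
    [0,0,0],
    [0,0,0],
    [0,0,0],
    [0,0,0],
  ],
  rot=[
    [0,0,0],
    [0,0,0],
    [0,0,0],
    [0,0,0],
    [0,0,0],
    [0,0,0],
    [0,0,0],
    [0,0,0],
  ],
  grip=0,
  squeeze=40,
)

```text
time: 13.77
ee_pos: [0.4855, 0.2011, 0.0201]
eef_rot: [1.0, -0.0, 0.0, 0.0]
ft_force: [-0.5, 1.2, 0.4]
width: 0.0418
grip_force: 0.0
```

Request:
arm_command(
  xyz=[
    [0,0,0],
    [0,0,0],
    [0,0,0],
    [0,0,0],
  ],
  rot=[
    [0,0,0],
    [0,0,0],
    [0,0,0],
    [0,0,0],
  ],
)

```text
time: 14.1
ee_pos: [0.4855, 0.2013, 0.0201]
eef_rot: [1.0, -0.0, -0.0, -0.0]
ft_force: [0.3, 0.9, -0.4]
width: 0.0332
grip_force: 40.0
```

Request:
arm_command(
  xyz=[
    [0,0,0.035],
    [0,0,0.07],
    [0.01,-0.03,0.1],
    [0.025,-0.065,0.11],
    [0.04,-0.1,0.11],
    [0.055,-0.135,0.11],
    [0.07,-0.17,0.11],
    [0.085,-0.205,0.11],
    [0.1,-0.24,0.11],
    [0.115,-0.275,0.11],
    [0.13,-0.305,0.11],
    [0.137,-0.329,0.11],
    [0.137,-0.329,0.11],
    [0.137,-0.329,0.07],
    [0.137,-0.329,0.04],
    [0.137,-0.329,0.02],
    [0.137,-0.329,0.012],
    [0.137,-0.329,0.01],
    [0.137,-0.329,0.01],
  ],
  rot=[
    [0,0,0],
    [0,0,0],
    [0,0,0],
    [0,0,0],
    [0,0,0],
    [0,0,0],
    [0,0,0],
    [0,0,0],
    [0,0,0],
    [0,0,0],
    [0,0,0],
    [0,0,0],
    [0,0,0],
    [0,0,0],
    [0,0,0],
    [0,0,0],
    [0,0,0],
    [0,0,0],
    [0,0,0],
  ],
)

```text
time: 15.68
ee_pos: [0.6225, -0.1276, 0.0301]
eef_rot: [1.0, 0.0, -0.0, -0.0]
ft_force: [1.0, 0.5, -2.0]
width: 0.0331
grip_force: 40.0
```

Request:
arm_command(
  xyz=[
    [0,0,-0.002],
    [0,0,-0.002],
    [0,0,-0.002],
  ],
  rot=[
    [0,0,0],
    [0,0,0],
    [0,0,0],
  ],
)

```text
time: 15.93
ee_pos: [0.6229, -0.128, 0.0289]
eef_rot: [1.0, -0.0, 0.001, 0.0]
ft_force: [0.1, -1.3, -2.1]
width: 0.033
grip_force: 40.0
```

Request:
arm_command(
  xyz=[
    [0,0,0],
    [0,0,0],
    [0,0,0],
    [0,0,0.02],
    [0,0,0.06],
    [0,0,0.1],
    [0,0,0.1],
  ],
  rot=[
    [0,0,0],
    [0,0,0],
    [0,0,0],
    [0,0,0],
    [0,0,0],
    [0,0,0],
    [0,0,0],
  ],
  grip=0.51,
)

```text
time: 16.52
ee_pos: [0.6267, -0.1281, 0.137]
eef_rot: [1.0, -0.0, 0.006, 0.001]
ft_force: [1.4, 0.8, 1.8]
width: 0.0445
grip_force: 0.0
```

Request:
arm_command(
  xyz=[
    [-0.015,0.035,0.02],
    [-0.03,0.07,0.04],
    [-0.045,0.105,0.06],
    [-0.06,0.14,0.07],
    [-0.075,0.175,0.07],
    [-0.09,0.21,0.07],
    [-0.105,0.245,0.07],
    [-0.12,0.28,0.07],
    [-0.135,0.315,0.07],
    [-0.15,0.35,0.07],
    [-0.165,0.385,0.07],
    [-0.18,0.42,0.07],
    [-0.195,0.455,0.07],
    [-0.199,0.479,0.07],
    [-0.199,0.479,0.07],
    [-0.199,0.479,0.07],
  ],
  rot=[
    [0,0,0],
    [0,0,0],
    [0,0,0],
    [0,0,0],
    [0,0,0],
    [0,0,0],
    [0,0,0],
    [0,0,0],
    [0,0,0],
    [0,0,0],
    [0,0,0],
    [0,0,0],
    [0,0,0],
    [0,0,0],
    [0,0,0],
    [0,0,0],
  ],
  grip=1,
)

```text
time: 17.85
ee_pos: [0.4227, 0.3527, 0.1982]
eef_rot: [1.0, 0.002, 0.0, -0.0]
ft_force: [1.6, -1.0, -0.1]
width: 0.0873
grip_force: 0.0
```

Run:
```python
from h import *
print(r.read_state()['ee_pos'])
m,im=look(['socket36_mid'],'w5.png')
save('scene','s5.png')
```

```text
[0.42267855 0.35269687 0.1981731 ]
socket36_mid 0.63 [0.4532 0.3487 0.0272] [322. 154.]
```

View pics/w5.png

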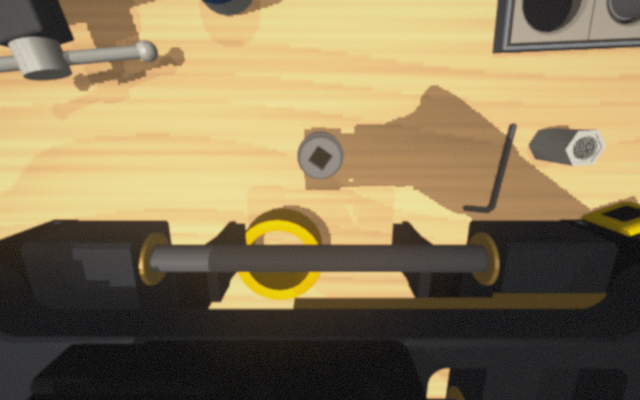

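View pics/s5.png

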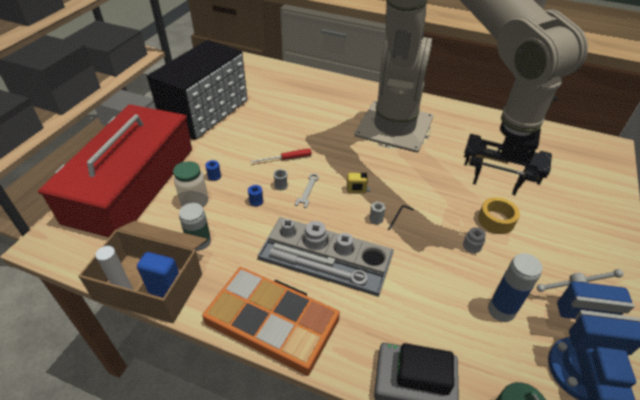

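Socket36 is ahead at (320,155). The yellow ring's front edge is at (283,207), which may be near the fingers. The scene picture shows three sockets seated and the 36 bore free at (373,257).

Run:
```python
from h import *
m=r.camera_model('wrist')
print('s36',ray(m,320.5,155.5,.055))
for z in (0,.02,.04): print(z,'ring front',ray(m,283,207,z),'right',ray(m,322,245,z))
a=r.camera_model('scene')
for z in (0,.02,.04): print(z,'scene ring front',ray(a,498,237,0),ray(a,500,198,z),ray(a,519,215,z))
```

```text
s36 [0.45648939 0.34724411 0.055     ]
0 ring front [0.38409465 0.39519935 0.        ] right [3.31122546e-01 3.44889210e-01 5.55111512e-17]
0.02 ring front [0.39006085 0.39265709 0.02      ] right [0.34003031 0.3451407  0.02      ]
0.04 ring front [0.39602705 0.39011484 0.04      ] right [0.34893807 0.34539219 0.04      ]
0 scene ring front [ 3.88565565e-01  4.15136718e-01 -1.11022302e-16] [2.24573565e-01 4.00389024e-01 1.11022302e-16] [0.27582817 0.46159698 0.        ]
0.02 scene ring front [ 3.88565565e-01  4.15136718e-01 -1.11022302e-16] [0.24796195 0.39733303 0.02      ] [0.29816263 0.4572824  0.02      ]
0.04 scene ring front [ 3.88565565e-01  4.15136718e-01 -1.11022302e-16] [0.27135033 0.39427705 0.04      ] [0.32049709 0.45296782 0.04      ]
```

Request:
arm_command(
  xyz=[
    [0.015,-0.004,-0.035],
    [0.032,-0.004,-0.07],
    [0.032,-0.004,-0.11],
    [0.032,-0.004,-0.145],
    [0.032,-0.004,-0.17],
    [0.032,-0.004,-0.178],
    [0.032,-0.004,-0.178],
    [0.032,-0.004,-0.178],
  ],
  rot=[
    [0,0,0],
    [0,0,0],
    [0,0,0],
    [0,0,0],
    [0,0,0],
    [0,0,0],
    [0,0,0],
    [0,0,0],
  ],
)

```text
time: 18.67
ee_pos: [0.4564, 0.3471, 0.0213]
eef_rot: [1.0, -0.001, 0.001, -0.0]
ft_force: [-0.2, 0.8, 0.4]
width: 0.0873
grip_force: 0.0
```

Request:
arm_command(
  xyz=[
    [0,0,0],
    [0,0,0],
    [0,0,0],
    [0,0,0],
    [0,0,0],
    [0,0,0],
    [0,0,0],
    [0,0,0],
    [0,0,0],
  ],
  rot=[
    [0,0,0],
    [0,0,0],
    [0,0,0],
    [0,0,0],
    [0,0,0],
    [0,0,0],
    [0,0,0],
    [0,0,0],
    [0,0,0],
  ],
  grip=0,
  squeeze=50,
)

```text
time: 19.42
ee_pos: [0.4556, 0.3479, 0.0205]
eef_rot: [1.0, 0.0, 0.0, -0.001]
ft_force: [-0.8, 2.6, 3.7]
width: 0.0508
grip_force: 50.0
```

Request:
arm_command(
  xyz=[
    [0,0,0.035],
    [0,0,0.07],
    [0.005,-0.03,0.1],
    [0.01,-0.065,0.11],
    [0.02,-0.1,0.11],
    [0.035,-0.135,0.11],
    [0.055,-0.17,0.11],
    [0.08,-0.2,0.11],
    [0.11,-0.225,0.11],
    [0.14,-0.236,0.11],
    [0.157,-0.236,0.11],
    [0.157,-0.236,0.11],
    [0.157,-0.236,0.07],
    [0.157,-0.236,0.04],
    [0.157,-0.236,0.02],
    [0.157,-0.236,0.012],
    [0.157,-0.236,0.01],
    [0.157,-0.236,0.01],
  ],
  rot=[
    [0,0,0],
    [0,0,0],
    [0,0,0],
    [0,0,0],
    [0,0,0],
    [0,0,0],
    [0,0,0],
    [0,0,0],
    [0,0,0],
    [0,0,0],
    [0,0,0],
    [0,0,0],
    [0,0,0],
    [0,0,0],
    [0,0,0],
    [0,0,0],
    [0,0,0],
    [0,0,0],
  ],
)

```text
time: 20.92
ee_pos: [0.6112, 0.1115, 0.029]
eef_rot: [1.0, 0.0, -0.001, 0.0]
ft_force: [0.5, -0.3, -5.4]
width: 0.0512
grip_force: 50.0
```

Request:
arm_command(
  xyz=[
    [0,0,-0.002],
    [0,0,-0.0025],
    [0,0,-0.0025],
  ],
  rot=[
    [0,0,0],
    [0,0,0],
    [0,0,0],
  ],
)

```text
time: 21.17
ee_pos: [0.6116, 0.1113, 0.0285]
eef_rot: [1.0, 0.0, -0.001, 0.0]
ft_force: [-7.2, -0.8, 8.3]
width: 0.0511
grip_force: 50.0
```

Request:
arm_command(
  xyz=[
    [0,0,0],
    [0,0,0],
    [0,0,0],
    [0,0,0.02],
    [0,0,0.06],
    [0,0,0.1],
    [0,0,0.12],
    [-0.03,-0.03,0.14],
    [-0.06,-0.06,0.17],
    [-0.08,-0.09,0.19],
    [-0.08,-0.12,0.2],
    [-0.08,-0.12,0.2],
    [-0.08,-0.12,0.2],
  ],
  rot=[
    [0,0,0],
    [0,0,0],
    [0,0,0],
    [0,0,0],
    [0,0,0],
    [0,0,0],
    [0,0,0],
    [0,0,0],
    [0,0,0],
    [0,0,0],
    [0,0,0],
    [0,0,0],
    [0,0,0],
  ],
  grip=0.71,
)

```text
time: 22.25
ee_pos: [0.5328, -0.0121, 0.229]
eef_rot: [1.0, -0.003, 0.001, 0.001]
ft_force: [0.1, 0.6, 0.2]
width: 0.0615
grip_force: 0.0
```

Run:
```python
from h import *
print(r.read_state()['time'])
m,im=look(N,'w6.png')
im=save('scene','s6.png'); 
a=cv2.imread('pics/s6.png')[210:300,250:400]; b=cv2.imread('pics/w6.png')[0:220]
cv2.imwrite('pics/c6.png',np.vstack([cv2.resize(a,(640,384),interpolation=cv2.INTER_CUBIC)[:,:],b])[:600])
M={'22':(.6229,-.1276,.058),'42':(.6191,-.0477,.068),'28':(.6153,.0322,.060),'36':(.6115,.1121,.063)}
for k,p in M.items(): print(k,'expected top px',np.round(proj(m,p),1))
```

```text
22.25
socket22_mid 0.56 [ 0.623  -0.1304  0.0319] [418. 101.]
socket28_mid 0.83 [ 0.5302 -0.2751  0.0223] [522. 176.]
socket28_mid 0.72 [0.616  0.0307 0.0326] [281. 108.]
socket36_mid 0.9 [0.6083 0.1064 0.0394] [216. 115.]
socket42_mid 0.84 [ 0.6152 -0.0482  0.0371] [348. 108.]
holder22_mouth 0.6 [ 0.6193 -0.1304  0.0255] [416. 104.]
holder42_mouth 0.71 [0.6079 0.1071 0.032 ] [217. 115.]
rodnut_mid 0.82 [0.4614 0.0794 0.0297] [249. 230.]
22 expected top px [423.4  99. ]
42 expected top px [351.  102.5]
28 expected top px [276.7 107.1]
36 expected top px [202.6 111. ]
```

View pics/c6.png

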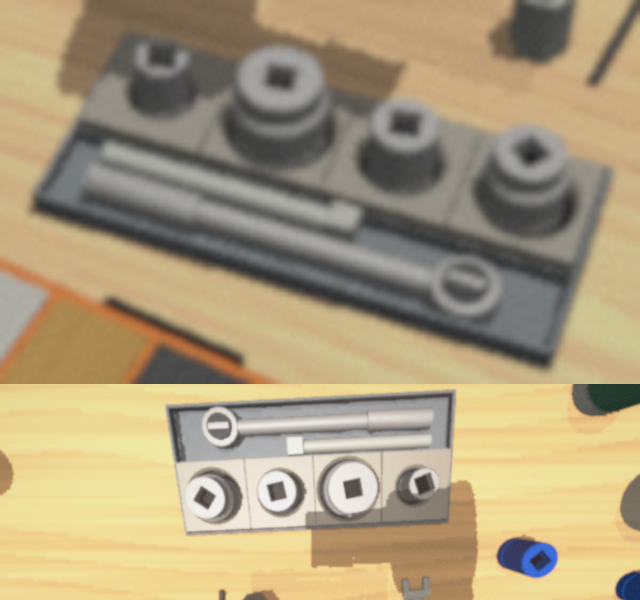

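All four stand in their bores. Tops 22, 42 and 28 sit within 1–2.5 px of the expected positions. Socket36, at (206,113), is about 4 px off-centre, so I'll check it closer.

Request:
arm_command(
  xyz=[
    [0,0.03,-0.01],
    [0,0.06,-0.02],
    [0,0.09,-0.03],
    [0,0.12,-0.05],
    [0,0.12,-0.07],
    [0,0.12,-0.07],
    [0,0.12,-0.07],
  ],
  rot=[
    [0,0,0],
    [0,0,0],
    [0,0,0],
    [0,0,0],
    [0,0,0],
    [0,0,0],
    [0,0,0],
  ],
)

```text
time: 23.43
ee_pos: [0.5321, 0.1105, 0.1571]
eef_rot: [1.0, -0.0, -0.001, 0.0]
ft_force: [-0.3, -1.0, 0.1]
width: 0.0616
grip_force: 0.0
```

Run:
```python
from h import *
m=r.camera_model('wrist'); save('wrist','w7.png'); save('side','d7.png')
c=[.6115,.1121]
for z,n in((.063,'top'),(.044,'shoulder'),(.024,'mouth')): print(n,np.round(proj(m,c+[z]),1))
a=cv2.imread('pics/w7.png')[20:180,200:440]; b=cv2.imread('pics/d7.png')[160:270,230:340]
cv2.imwrite('pics/c7.png',np.hstack([cv2.resize(a,(480,320),interpolation=cv2.INTER_CUBIC),cv2.resize(b,(320,320),interpolation=cv2.INTER_CUBIC)]))
```

```text
top [315.9 105.6]
shoulder [316.1 106.6]
mouth [316.2 107.6]
```

View pics/c7.png

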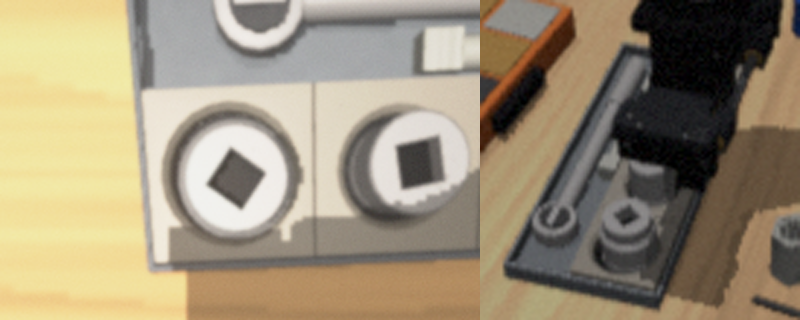

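The close view shows socket36 at (236,178) in the crop: upright, inside its bore, rim and shoulder concentric, and about 4 mm off-centre, within the allowed play. Handing in.

```bash
python3 -c "
from bench import r
print(r.close_job())"
```

```text
the job is handed in; nothing more can be done
None
```

The four sockets stand upright in the bores for their sizes, with socket36 about 4 mm off its bore's centre by the last picture (limit 8 mm). I did not touch the coupling or the nut. The job was handed in at about 23.5 s, and no verdict came back.

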